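# Put the lids on the fired pots

## Task

Put each terracotta lid on the pot that it belongs to, matching shape and size, so that it sits down flat and centred on the rim, with the square and the oblong lid turned to line up with their pots. Set the lids down gently without dropping them, leave the pots standing where they are, and do not move the hexagonal lid, whose pot is not here.

Things in the scene. Friction and masses are not known exactly. Their poses are not given: they have to be found in the camera images.
- pot_big_round: Open unglazed terracotta pot, round, 102 mm outside diameter, 90 mm inside; 42 mm high, wall and floor 6 mm, about 0.35 to 0.5 kg, loose on the table. Origin at the centre of its underside, z up, mouth upwards.
- pot_small_round: Open unglazed terracotta pot, round, 74 mm outside diameter, 62 mm inside; 42 mm high, wall and floor 6 mm, about 0.35 to 0.5 kg, loose on the table. Origin at the centre of its underside, z up, mouth upwards.
- pot_square: Open unglazed terracotta pot, square, 96 mm outside, 84 mm inside; x and y axes square to its sides; 42 mm high, wall and floor 6 mm, about 0.35 to 0.5 kg, loose on the table. Origin at the centre of its underside, z up, mouth upwards.
- pot_oblong: Open unglazed terracotta pot, oblong, outside 76 mm along its x and 128 mm along its y, inside 64 x 116 mm; 42 mm high, wall and floor 6 mm, about 0.35 to 0.5 kg, loose on the table. Origin at the centre of its underside, z up, mouth upwards.
- lid_big_round_mid (a point): Unglazed terracotta, large round lid: flange 108 mm in diameter, plug 74 mm in diameter. 50 mm high, knob up, resting on its plug: plug 8 mm thick, flange 8 mm, round knob 22 mm across and 34 mm tall in the middle. 100 to 210 g. Point on the lid's axis 25 mm above its underside, z up. Fitted: flange on the rim, plug inside with 8 mm play all round, point 59 mm above the pot's underside.
- lid_small_round_mid (a point): Unglazed terracotta, small round lid: flange 80 mm in diameter, plug 46 mm in diameter. 50 mm high, knob up, resting on its plug: plug 8 mm thick, flange 8 mm, round knob 22 mm across and 34 mm tall in the middle. 60 to 130 g. Point on the lid's axis 25 mm above its underside, z up. Fitted: flange on the rim, plug inside with 8 mm play all round, point 59 mm above the pot's underside.
- lid_square_mid (a point): Unglazed terracotta, square lid: flange 102 x 102 mm, plug 68 x 68 mm; x and y axes square to its edges. 50 mm high, knob up, resting on its plug: plug 8 mm thick, flange 8 mm, round knob 22 mm across and 34 mm tall in the middle. 100 to 210 g. Point on the lid's axis 25 mm above its underside, z up. Fitted: flange on the rim, plug inside with 8 mm play all round, point 59 mm above the pot's underside.
- lid_oblong_mid (a point): Unglazed terracotta, oblong lid: flange 82 mm along its x and 134 mm along its y, plug 48 x 100 mm. 50 mm high, knob up, resting on its plug: plug 8 mm thick, flange 8 mm, round knob 22 mm across and 34 mm tall in the middle. 100 to 210 g. Point on the lid's axis 25 mm above its underside, z up. Fitted: flange on the rim, plug inside with 8 mm play all round, point 59 mm above the pot's underside.
- lid_hexagon_mid (a point): Unglazed terracotta, hexagonal lid: flange 94 mm across flats. It has no pot here. 50 mm high, knob up, resting on its plug: plug 8 mm thick, flange 8 mm, round knob 22 mm across and 34 mm tall in the middle. about 150 g. Point on the lid's axis 25 mm above its underside, z up. 
There are look-alikes about, which are no part of the job. Leave any black or blue look-alike of the pot_big_round alone. What is shaped like the part that bears lid_oblong_mid but yellow is not meant.

How it is judged:
At the end, for the whole second after the job is handed in: Each lid on its own pot: centred within 10 mm, its point 55 to 62 mm above the pot's underside, lid and pot upright within 0.08 rad, square and oblong lids parallel to their pots within 0.22 rad; no pot over 40 mm and the hexagonal lid not over 25 mm from its start, upright; all at rest (horizontal distance between lid_big_round_mid and pot_big_round below 0.01 m and z of lid_big_round_mid in the frame of pot_big_round between 0.055 and 0.062 m and angle between each of lid_big_round_mid, pot_big_round, lid_small_round_mid, pot_small_round, lid_square_mid, pot_square, lid_oblong_mid, pot_oblong, lid_hexagon_mid's own z axis and vertical below 0.08 rad and distance of each of pot_big_round, pot_small_round, pot_square, pot_oblong from where it was at the start of the episode below 0.04 m and linear speed of each of lid_big_round, pot_big_round, lid_small_round, pot_small_round, lid_square, pot_square, lid_oblong, pot_oblong below 0.02 m/s and horizontal distance between lid_small_round_mid and pot_small_round below 0.01 m and z of lid_small_round_mid in the frame of pot_small_round between 0.055 and 0.062 m and horizontal distance between lid_square_mid and pot_square below 0.01 m and z of lid_square_mid in the frame of pot_square between 0.055 and 0.062 m and (angle between the x axis of lid_square_mid and the x axis of pot_square, either way round below 0.22 rad or angle between the x axis of lid_square_mid and the y axis of pot_square, either way round below 0.22 rad) and horizontal distance between lid_oblong_mid and pot_oblong below 0.01 m and z of lid_oblong_mid in the frame of pot_oblong between 0.055 and 0.062 m and angle between the x axis of lid_oblong_mid and the x axis of pot_oblong, either way round below 0.22 rad and distance of lid_hexagon_mid from where it was at the start of the episode below 0.025 m); the robot touches nothing.
It fails at once if a lid is dropped (falls faster than 0.45 m/s with no finger on it) ((linear speed of lid_big_round above 0.45 m/s and contact force between the fingers and lid_big_round below 0.05 N) or (linear speed of lid_small_round above 0.45 m/s and contact force between the fingers and lid_small_round below 0.05 N) or (linear speed of lid_square above 0.45 m/s and contact force between the fingers and lid_square below 0.05 N) or (linear speed of lid_oblong above 0.45 m/s and contact force between the fingers and lid_oblong below 0.05 N)).
It fails at once if a lid comes down hard on its pot (over 60 N) (contact force between lid_big_round and pot_big_round above 60 N or contact force between lid_small_round and pot_small_round above 60 N or contact force between lid_square and pot_square above 60 N or contact force between lid_oblong and pot_oblong above 60 N).
It also fails if it takes over 96 s, if anything falls off the work surface, if the arm or the gripper's body presses on something with over 40 N, if the wrist force passes 120 N, or if a joint passes its speed limit or range.

## Robot

A 6-joint arm with a two-finger parallel gripper is mounted at the origin on the work surface. World frame = base frame: x ahead of the robot, y to its left, z up, the work surface at z = 0. Lengths are in m, angles in rad, forces in N, time in s.
With the tool pointing down it reaches from about 0.275 to 0.825 m from the base axis. Payload 4.9 kg.
Tool frame: the origin (TCP) lies midway between the tips of the shut fingers; the grasp point (between the pads) lies 19 mm behind it (bot.grip_depth is the distance from the TCP to the grasp point, in m); y points along the fingers, x is the direction in which the jaws open and shut, and the axes are right-handed (so a half turn about y gives the same grasp; the last joint's range is limited). The gripper opens to 85 mm and grips with 20 to 120 N. Pads are 22 mm wide; open, the fingers measure 114 mm over their backs; the gripper's body (76 mm by 85 mm) begins 54 mm behind the grasp point. The pads swing forward as they close: fully open they stand 13 mm farther back than shut.
Start: joints at [-1.442, 0.326, -0.193, 1.052, 0, 1.437], TCP at [0.143, -0.531, 0.231] pointing down, gripper open.
Joint ranges: [-2.65, 2.65], [-0.97, 1.79], [-1.3, 1.35], [-1.93, 2.1], [-1.47, 1.37], [-3.14, 3.14]. Speed limits (rad/s): [2.57, 2.57, 3.14, 3.14, 3.14, 3.14].

## Interface

Orientations are given as a unit quaternion [w, x, y, z].
In Python, from cell import bot gives the robot as it stands. Calls block until the motion is done:
- bot.move_pose(position, orientation): joint-space move of the TCP to a pose.
- bot.move_linear(position, speed=0.15, rotation=None, until_force=None): straight line of the TCP; rotation=None keeps the orientation; speed is the mean speed in m/s. With until_force (N) it stops when the force on the tool has changed by that much, and returns True; else False.
- bot.goto_joints(angles): joint-space move.
- bot.set_gripper(opening, grasp_force=None): opening from 0.0 (shut) to 1.0 (fully open); grasp_force is the grip in N (None keeps the last); returns when the fingers have stopped.
- bot.wait(seconds).
- bot.solve_ik(position, orientation): joint angles nearest the present ones, or None.
- bot.camera(name): name is "scene" or "top" or "wrist"; returns the picture (420x560x3 uint8, red, green, blue); there is no depth.
- bot.calibration(name): a dict with "mtx" (3x3 intrinsics, pixels), "extrinsics" (4x4, takes a point from world to camera coordinates); the wrist camera has in their place "hand_eye" (4x4, takes a point from camera to tool coordinates, whose origin is the TCP and whose axes are the tool frame's). Camera axes: x right, y down, z forward; pixel columns grow to the right and rows downward; lengths in m; the calibration is good to about 2 mm. A picture is of the moment at which its call begins: read the wrist's pose just before it. calibration takes no time and is no camera call.
A pose or a line that the arm cannot do raises bot.PlanningError and nothing moves.
- bot.close_job(): hands the job in, once; it reports no verdict.
Trained networks look in the newest picture that a camera, given by its name, has taken for a name from the list of things; names that differ only in an ending like _2 or _b are one class to them, and where a whole thing is asked for, a point or a joint stands for the part that bears it (a point fixed in the world has none). Each returns a list of dicts, best first, with "confidence" (0 to 1); they miss things now and then, are a little off and sometimes report something else, mostly with a low value. They report only what shows in the picture. A call takes as long as a camera call. They do not tell look-alikes from the thing itself.
- bot.search_frame(camera, thing): "bbox" ([left, top, width, height] in pixels, round what is visible of it).
Readings, each from a call of its own:
- bot.read_clock(): time.
- bot.read_joint_positions(): joint angles.
- bot.read_joint_vel(): joint speeds.
- bot.read_joint_efforts(): joint torques, N m.
- bot.read_position(): TCP position.
- bot.read_tool_rot(): TCP orientation.
- bot.read_ft_force(): force on the tool from outside, world axes, zero at the start.
- bot.read_moment(): the same for the moment, N m.
- bot.read_gripper_width(): opening from 0.0 (shut) to 1.0 (fully open).
Only numpy, scipy, OpenCV 4.12 (cv2) and the standard library are available. Lean on these libraries where they do the work, as an engineer would, in place of code of your own. Each camera call takes 0.05 s, during which the arm holds its last target.

## Working session

There is one attempt and no reset: what is moved stays moved. The work goes in short steps, each a Python script; the robot and the scene stay as the last script left them, time stands still between calls to the robot, and variables do not carry over. Pictures are saved under pics/ and viewed, and the job is handed in when it is done.

```bash
ls; mkdir -p pics
python3 - <<'E'
from cell import bot
import cv2
for n in ["scene","top","wrist"]:
    im=bot.camera(n); cv2.imwrite(f"pics/{n}0.png",im[:,:,::-1])
    c=bot.calibration(n); print(n,{k:v for k,v in c.items()})
    for t in (["pot_big_round","pot_small_round","pot_square","pot_oblong","lid_big_round_mid","lid_small_round_mid","lid_square_mid","lid_oblong_mid","lid_hexagon_mid"] if n!="wrist" else []):
        print(t,[( [round(float(x)) for x in d["bbox"]],round(d["confidence"],2)) for d in bot.search_frame(n,t)])
print(bot.read_clock(),bot.read_tool_rot(),bot.grip_depth)
E
```

```text
pics
scene {'mtx': array([[457.28412561,   0.        , 272.97992471],
       [  0.        , 457.28412561, 211.92955329],
       [  0.        ,   0.        ,   1.        ]]), 'extrinsics': array([[ 0.69531098,  0.71866138, -0.00827446, -0.33945321],
       [ 0.59978308, -0.58656153, -0.54424795, -0.23472984],
       [-0.39598346,  0.37345869, -0.83888361,  1.55829921],
       [ 0.        ,  0.        ,  0.        ,  1.        ]])}
pot_big_round [([262, 139, 31, 29], 0.96), ([266, 262, 37, 42], 0.75), ([153, 218, 35, 34], 0.66), ([238, 203, 40, 32], 0.5)]
pot_small_round [([335, 232, 26, 28], 0.79)]
pot_square [([209, 300, 48, 54], 0.61)]
pot_oblong [([348, 176, 48, 40], 0.78), ([288, 177, 27, 25], 0.39)]
lid_big_round_mid [([237, 204, 40, 31], 0.87)]
lid_small_round_mid [([290, 177, 25, 24], 0.93)]
lid_square_mid [([193, 234, 51, 45], 0.88), ([289, 177, 26, 23], 0.27)]
lid_oblong_mid [([289, 106, 45, 34], 0.8)]
lid_hexagon_mid [([157, 283, 39, 31], 0.61)]
top {'mtx': array([[414.2596818 ,   0.        , 282.7803302 ],
       [  0.        , 414.2596818 , 210.29510112],
       [  0.     
[... 743 characters left out ...]
id_oblong_mid [([135, 252, 30, 54], 0.68), ([146, 196, 55, 42], 0.64)]
lid_hexagon_mid [([400, 194, 37, 37], 0.58)]
wrist {'mtx': array([[327.44013445,   0.        , 277.25565309],
       [  0.        , 327.44013445, 208.51183196],
       [  0.        ,   0.        ,   1.        ]]), 'hand_eye': array([[ 9.99999639e-01,  7.29573032e-04,  4.34816126e-04,
        -6.58738500e-04],
       [-2.28579627e-04, -2.61881290e-01,  9.65100066e-01,
        -1.42500677e-01],
       [ 8.17981190e-04, -9.65099817e-01, -2.61881029e-01,
         6.46657617e-02],
       [ 0.00000000e+00,  0.00000000e+00,  0.00000000e+00,
         1.00000000e+00]])}
1.05 [-0.56119381  0.56120372 -0.43017514  0.43018743] 0.0187
```

View images.

View pics/top0.png

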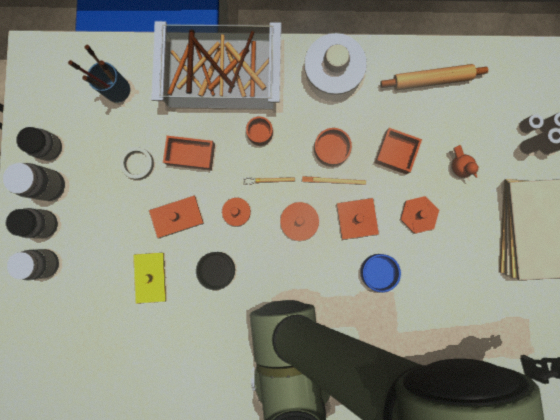

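View pics/scene0.png

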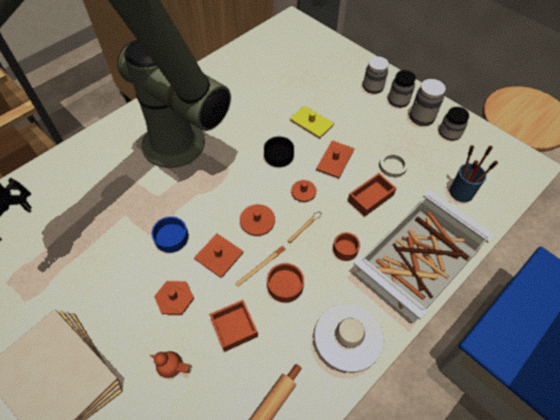

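Run:
```python
import cv2
im=cv2.imread("pics/top0.png")[100:320,120:450]
cv2.imwrite("pics/top0c.png",cv2.resize(im,(795,530),interpolation=cv2.INTER_CUBIC))
```

```text
(no output)
```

View pics/top0c.png

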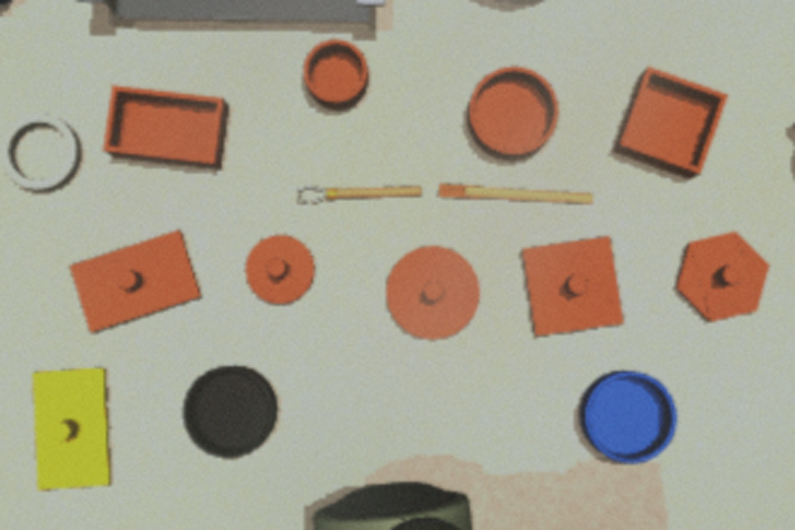

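```bash
cat > fit.py <<'E'
import numpy as np, cv2, itertools
from scipy.optimize import minimize
def shape(kind):
    if kind[0]=='r':
        t=np.linspace(0,2*np.pi,48,endpoint=False); return np.c_[np.cos(t),np.sin(t)]*kind[1]/2
    if kind[0]=='h':
        t=np.arange(6)*np.pi/3; return np.c_[np.cos(t),np.sin(t)]*kind[1]/np.sqrt(3)
    a,b=kind[1]/2,kind[2]/2; return np.array([[a,b],[-a,b],[-a,-b],[a,-b]])
ITEMS={ # kind, zlow,zhigh, px seeds top, scene
'pot_big_round':(('r',.102),0,.042,(332,147),(285,282)),
'pot_small_round':(('r',.074),0,.042,(259,131),(346,246)),
'pot_square':(('q',.096,.096),0,.042,(398,151),(234,326)),
'pot_oblong':(('q',.076,.128),0,.042,(189,152),(372,194)),
'lid_big_round':(('r',.108),.008,.016,(300,222),(257,220)),
'lid_small_round':(('r',.080),.008,.016,(237,213),(303,190)),
'lid_square':(('q',.102,.102),.008,.016,(358,218),(218,255)),
'lid_oblong':(('q',.082,.134),.008,.016,(176,216),(335,158)),
'lid_hexagon':(('h',.094),.008,.016,(420,214),(174,297))}
def project(K,E,P):
    rv,_=cv2.Rodrigues(E[:3,:3]); return cv2.projectPoints(P,rv,E[:3,3],K,None)[0].reshape(-1,2)
def unproject(K,E,uv,z):
    d=E[:3,:3].T@np.linalg.inv(K)@np.array([*uv,1.]); c=-E[:3,:3].T@E[:3,3]
    return (c+d*(z-c[2])/d[2])[:2]
S=4
def fit(im,K,E,name,seed,zoff=0.):
    kind,z0,z1=ITEMS[name][:3]; z0+=zoff; z1+=zoff
    hsv=cv2.cvtColor(im,cv2.COLOR_RGB2HSV); h,s=hsv[...,0],hsv[...,1]
    m=(((h<14)|(h>172))&(s>110)).astype(np.uint8)
    n,l,st,_=cv2.connectedComponentsWithStats(m)
    x,y=seed; w=l[y-8:y+9,x-8:x+9].ravel(); w=w[w>0]; k=np.bincount(w).argmax()
    m=(l==k).astype(np.uint8)
    x0,y0=st[k,0]-12,st[k,1]-12; W,H=st[k,2]+24,st[k,3]+24
    mm=m[y0:y0+H,x0:x0+W]
    c=cv2.findContours(mm,cv2.RETR_EXTERNAL,cv2.CHAIN_APPROX_NONE)[0]; mm=np.zeros_like(mm); cv2.drawContours(mm,c,-1,1,-1)
    sh=shape(kind)
    def render(p):
        R=np.array([[np.cos(p[2]),-np.sin(p[2])],[np.sin(p[2]),np.cos(p[2])]]); q=sh@R.T+p[:2]
        P=np.vstack([np.c_[q,np.full(len(q),z)] for z in (z0,z1)])
        uv=cv2.convexHull(((project(K,E,P)-[x0,y0]+.5)*S).astype(np.float32))
        I=np.zeros((H*S,W*S),np.uint8); cv2.fillPoly(I,[np.round(uv*16-8).astype(np.int32)],255,shift=4)
        return cv2.resize(I,(W,H),interpolation=cv2.INTER_AREA)/255.
    def cost(p): return np.abs(render(p)-mm).sum()
    b=unproject(K,E,seed,(z0+z1)/2); best=None
    for th in ([0] if kind[0]=='r' else np.arange(0,np.pi if kind[0]=='q' else np.pi/3,np.pi/9)):
        r=minimize(cost,[*b,th],method='Nelder-Mead',options=dict(initial_simplex=np.array([[*b,th],[b[0]+.01,b[1],th],[b[0],b[1]+.01,th],[b[0],b[1],th+.2]]),xatol=1e-5,fatol=1e-3))
        if best is None or r.fun<best.fun: best=r
    return best.x,best.fun,mm.sum()
E
python3 - <<'E'
from cell import bot
import cv2,json,numpy as np
from fit import *
out={}
for n in ITEMS:
    for ci,cam in enumerate(["top","scene"]):
        im=cv2.imread(f"pics/{cam}0.png")[:,:,::-1].copy(); c=bot.calibration(cam)
        x,f,a=fit(im,c["mtx"],c["extrinsics"],n,ITEMS[n][3+ci])
        print(n,cam,x.round(4),round(f,1),a); out.setdefault(n,{})[cam]=list(x)
json.dump(out,open("fit.json","w"))
E
```

```text
pot_big_round top [ 0.6364 -0.1008  0.044 ] 151.0 1039
pot_big_round scene [ 0.6346 -0.0965  0.2547] 107.6 1143
pot_small_round top [0.6776 0.1037 0.2003] 106.9 550
pot_small_round scene [0.6769 0.1092 0.0202] 85.4 572
pot_square top [ 0.631  -0.2847  1.212 ] 191.7 1246
pot_square scene [ 0.6273 -0.2782  2.7934] 94.3 1483
pot_oblong top [ 0.6151  0.3008 -0.143 ] 179.7 1290
pot_oblong scene [ 0.6127  0.303  -0.0526] 92.5 1101
lid_big_round top [ 0.4286 -0.0125  0.0048] 75.6 1135
lid_big_round scene [ 0.429  -0.0096  0.1701] 66.1 851
lid_small_round top [0.452  0.1644 0.1468] 45.0 622
lid_small_round scene [ 0.4525  0.1674 -0.004 ] 49.1 413
lid_square top [ 0.4382 -0.1726  3.2949] 68.6 1325
lid_square scene [ 0.4394 -0.1698  1.7232] 76.1 1123
lid_oblong top [0.4356 0.3306 0.3298] 70.6 1390
lid_oblong scene [0.4347 0.3347 0.3522] 64.3 792
lid_hexagon top [ 0.4526 -0.3445  0.7863] 42.6 1008
lid_hexagon scene [ 0.4538 -0.3417  0.7585] 52.8 983
```

```bash
cat > ov.py <<'E'
import cv2,numpy as np
from fit import *
def overlay(im,K,E,poses,box,f,path):
    x0,y0,x1,y1=box
    I=cv2.resize(im[y0:y1,x0:x1,::-1],None,fx=f,fy=f,interpolation=cv2.INTER_CUBIC)
    for n,p in poses.items():
        sh=shape(ITEMS[n][0]);R=np.array([[np.cos(p[2]),-np.sin(p[2])],[np.sin(p[2]),np.cos(p[2])]]); q=sh@R.T+p[:2]
        for z,col in ((ITEMS[n][1],(255,0,0)),(ITEMS[n][2],(0,255,0))):
            uv=(project(K,E,np.c_[q,np.full(len(q),z+(p[3] if len(p)>3 else 0))])-[x0,y0]+.5)*f-.5
            cv2.polylines(I,[np.round(uv).astype(int)],True,col,1)
    cv2.imwrite(path,I)
E
python3 - <<'E'
from cell import bot
import json
from ov import *
o=json.load(open("fit.json"))
for cam,box,f in (("top",(150,105,450,245),2.6),("scene",(145,135,405,360),2.6)):
    im=cv2.imread(f"pics/{cam}0.png")[:,:,::-1].copy(); c=bot.calibration(cam)
    overlay(im,c["mtx"],c["extrinsics"],{n:o[n][cam] for n in o},box,f,f"pics/ov_{cam}.png")
E
```

```text
(no output)
```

View pics/ov_top.png

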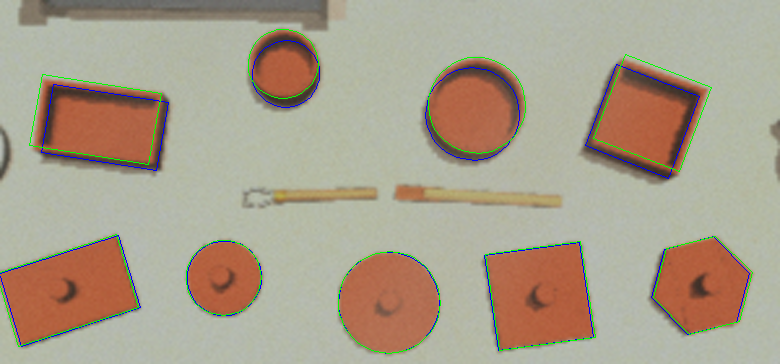

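View pics/ov_scene.png

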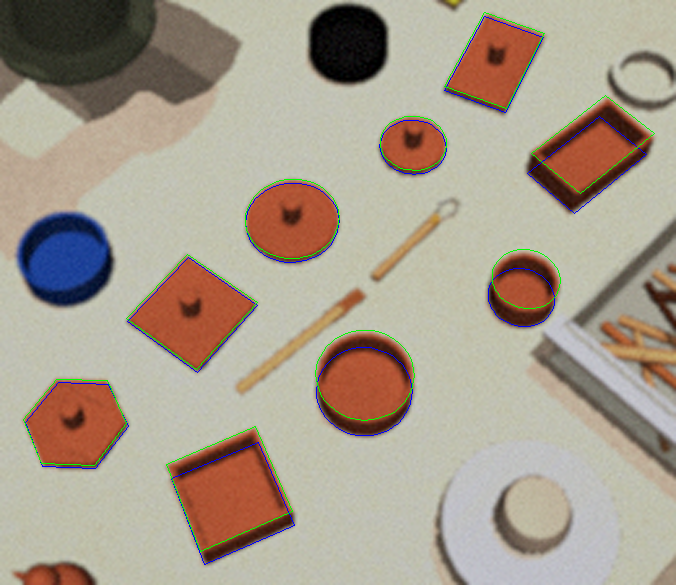

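Run:
```python
import cv2,numpy as np
im=cv2.imread("pics/top0.png"); hsv=cv2.cvtColor(im,cv2.COLOR_BGR2HSV)
for r,c0,c1 in ((146,305,360),(150,370,425)): print([tuple(map(int,hsv[r,c])) for c in list(range(c0,c0+14))+list(range(c1-14,c1))])
c=332; print("col",[tuple(map(int,hsv[r,c])) for r in list(range(122,136))+list(range(160,175))])
```

```text
[(37, 25, 185), (41, 24, 183), (38, 21, 184), (41, 22, 185), (38, 25, 184), (35, 23, 186), (37, 26, 180), (25, 30, 153), (16, 54, 132), (12, 86, 113), (8, 142, 158), (9, 157, 162), (8, 151, 166), (9, 154, 176), (10, 126, 144), (11, 98, 109), (13, 77, 96), (11, 85, 105), (8, 130, 157), (10, 113, 171), (20, 44, 173), (33, 27, 182), (35, 27, 182), (36, 27, 181), (35, 26, 183), (34, 24, 180), (36, 20, 182), (36, 21, 181)]
[(33, 25, 181), (39, 18, 183), (30, 22, 182), (34, 21, 181), (40, 21, 184), (36, 20, 180), (33, 26, 176), (24, 35, 152), (19, 57, 108), (12, 71, 90), (9, 106, 113), (9, 143, 159), (9, 145, 179), (8, 151, 176), (8, 167, 171), (9, 161, 130), (10, 121, 80), (10, 98, 65), (10, 119, 79), (8, 162, 153), (9, 156, 178), (13, 75, 176), (29, 29, 176), (41, 28, 185), (41, 26, 186), (38, 28, 184), (41, 23, 186), (41, 19, 188)]
col [(41, 23, 185), (36, 22, 183), (38, 22, 184), (38, 21, 182), (40, 17, 177), (17, 52, 163), (8, 137, 167), (7, 131, 132), (7, 80, 80), (17, 65, 71), (10, 81, 79), (10, 112, 98), (8, 136, 137), (8, 153, 175), (8, 141, 179), (8, 148, 176), (8, 147, 173), (9, 137, 160), (13, 94, 100), (15, 65, 94), (16, 62, 98), (18, 50, 123), (24, 36, 147), (28, 24, 179), (35, 28, 180), (38, 28, 183), (33, 27, 179), (38, 22, 182), (36, 22, 183)]
```

```bash
python3 - <<'E'
import re
s=open('fit.py').read()
s=s.replace("&(s>110))","&(s>85)&(hsv[...,2]>vmin))").replace("zoff=0.)","zoff=0.,vmin=0,rim=False)").replace("z0+=zoff; z1+=zoff","z0+=zoff; z1+=zoff; z0=z1 if rim else z0")
open('fit.py','w').write(s)
E
cat > f2.py <<'E'
from cell import bot
import json
from ov import *
o=json.load(open("fit.json"))
for n in o:
    for ci,cam in enumerate(["top","scene"]):
        im=cv2.imread(f"pics/{cam}0.png")[:,:,::-1].copy(); c=bot.calibration(cam)
        pot=n[:3]=="pot"
        x,f,a=fit(im,c["mtx"],c["extrinsics"],n,ITEMS[n][3+ci],vmin=120 if pot and cam=="top" else 0,rim=pot and cam=="top")
        o[n][cam]=list(x); print(n,cam,x.round(4),round(f,1),a)
json.dump(o,open("fit.json","w"))
for cam,box,f in (("top",(150,105,450,245),2.6),("scene",(145,135,405,360),2.6)):
    im=cv2.imread(f"pics/{cam}0.png")[:,:,::-1].copy(); c=bot.calibration(cam)
    overlay(im,c["mtx"],c["extrinsics"],{n:o[n][cam] for n in o},box,f,f"pics/ov2_{cam}.png")
E
python3 f2.py
```

```text
pot_big_round top [ 0.6349 -0.1009  0.1719] 35.5 1059
pot_big_round scene [ 0.6347 -0.0968  0.1341] 79.5 1172
pot_small_round top [0.678  0.1029 0.023 ] 30.6 541
pot_small_round scene [0.6778 0.1069 0.1144] 59.2 600
pot_square top [ 0.627  -0.2809 -0.3379] 35.6 1235
pot_square scene [ 0.6266 -0.278   2.8033] 56.4 1537
pot_oblong top [ 0.6126  0.2974 -0.1027] 37.9 1285
pot_oblong scene [ 0.6124  0.3021 -0.1002] 56.8 1148
lid_big_round top [ 0.428  -0.0123  0.0119] 38.5 1176
lid_big_round scene [ 0.429  -0.0099  0.1497] 42.3 879
lid_small_round top [0.4519 0.1639 0.122 ] 29.7 642
lid_small_round scene [ 0.4525  0.1669 -0.0516] 28.2 435
lid_square top [ 0.4384 -0.1729  0.159 ] 44.0 1362
lid_square scene [ 0.4395 -0.1699  1.728 ] 52.7 1151
lid_oblong top [0.4356 0.331  3.4718] 48.2 1423
lid_oblong scene [0.4358 0.3342 3.4866] 41.2 821
lid_hexagon top [ 0.4523 -0.3446  0.7848] 29.4 1034
lid_hexagon scene [ 0.4532 -0.3415  0.7787] 29.8 1016
```

View pics/ov2_top.png

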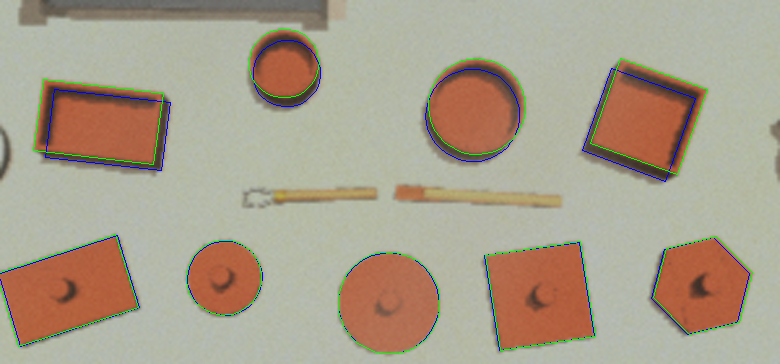

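View pics/ov2_scene.png

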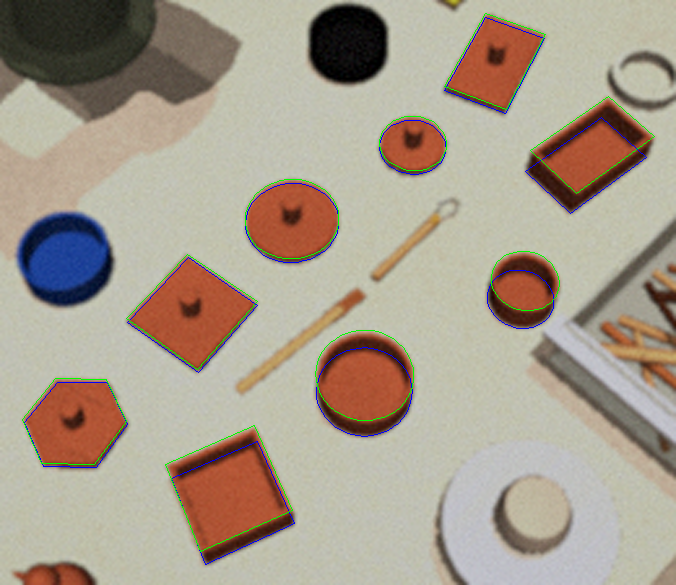

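```bash
cat > h.py <<'E'
from cell import bot
import json,numpy as np,cv2
from scipy.spatial.transform import Rotation as Rn
from ov import *
o=json.load(open("fit.json"))
def avg(n):
    a,b=np.array(o[n]["top"]),np.array(o[n]["scene"]); return np.array([*(a[:2]+b[:2])/2,a[2]])
def quat(a):
    x=np.array([np.cos(a),np.sin(a),0]); y=np.array([0,0,-1.]); q=Rn.from_matrix(np.c_[x,y,np.cross(x,y)]).as_quat(); return [q[3],q[0],q[1],q[2]]
def yaw0():
    w,x,y,z=bot.read_tool_rot(); m=Rn.from_quat([x,y,z,w]).as_matrix(); return np.arctan2(m[1,0],m[0,0])
def wristE():
    w,x,y,z=bot.read_tool_rot(); T=np.eye(4); T[:3,:3]=Rn.from_quat([x,y,z,w]).as_matrix(); T[:3,3]=bot.read_position()
    return np.linalg.inv(T@bot.calibration("wrist")["hand_eye"])
def pickyaw(p,q,d,j6lim=2.9):
    """grasp yaw giving least joint-6 excursion for both pick p and place q"""
    best=None
    for a in np.arange(-np.pi,np.pi,np.pi/24):
        s=bot.solve_ik([*p[:2],.12],quat(a)); t=bot.solve_ik([*q[:2],.16],quat(a+d))
        if s is None or t is None: continue
        c=max(abs(s[5]),abs(t[5]))+.3*np.abs(np.array(s)-bot.read_joint_positions()).max()+.3*np.abs(np.array(s)-t).max()
        if best is None or c<best[0]: best=(c,a,s[5],t[5])
    return best
E
python3 - <<'E'
from h import *
t=bot.read_clock()
for l,k in (("big_round",0),("small_round",0),("square",np.pi/2),("oblong",np.pi)):
    p,q=avg("lid_"+l),avg("pot_"+l); d=0 if k==0 else (q[2]-p[2]+k/2)%k-k/2
    print(l,p.round(3),q.round(3),round(d,3),np.round(pickyaw(p,q,d),2))
print(t,bot.read_clock(),yaw0())
E
```

```text
big_round [ 0.429 -0.011  0.012] [ 0.635 -0.099  0.172] 0 [ 0.66  1.31  0.06 -0.01]
small_round [0.452 0.165 0.122] [0.678 0.105 0.023] 0 [ 0.77  1.7   0.07 -0.08]
square [ 0.439 -0.171  0.159] [ 0.627 -0.279 -0.338] -0.497 [ 0.98  1.31 -0.27  0.23]
oblong [0.436 0.333 3.472] [ 0.612  0.3   -0.103] -0.433 [ 0.86  2.23 -0.14  0.13]
1.05 1.05 -1.3080058504628518
```

Candidates: for the big round pot, terracotta at (332,147), black at (216,271) and blue at (380,272) in top. For the oblong lid, terracotta at (176,216) and yellow at (150,278). The terracotta ones are the ones meant. The enlarged crop confirms them, and hexagon (420,214) stays. First I hover over the big round lid and check it with the wrist camera.

Run:
```python
from h import *
p=avg("lid_big_round"); a=1.31
bot.move_pose([*p[:2],.16],quat(a))
E=wristE(); im=bot.camera("wrist"); K=bot.calibration("wrist")["mtx"]
cv2.imwrite("pics/w1.png",im[:,:,::-1])
uv=project(K,E,np.array([[*p[:2],.012],[*p[:2],.05]])); print(uv, bot.read_clock(), bot.read_position())
try:
    print(fit(im,K,E,"lid_big_round",tuple(int(v) for v in uv[0].round())))
except Exception as e: print(e)
overlay(im,K,E,{"lid_big_round":p},(0,0,560,420),1,"pics/w1o.png")
```

```text
[[278.07047919 196.19053621]
 [278.16305094 206.93640365]] 3.2417 [ 0.42885603 -0.01179344  0.16011214]
(array([ 0.42749192, -0.00965264,  0.13708587]), np.float64(244.8549019607843), np.uint64(10914))
```

View pics/w1o.png

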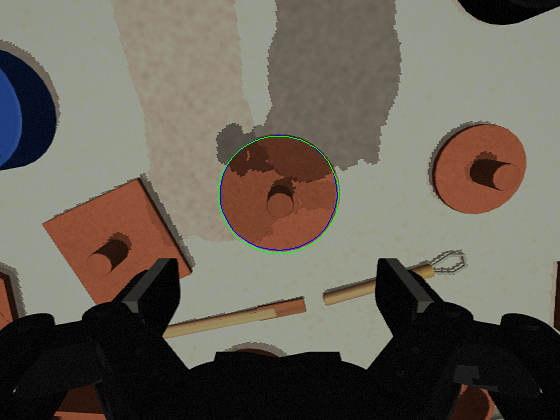

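The wrist view shows the big lid at (280,192), and the projected outline agrees to about 2 mm. Picking it now.

```bash
cat >> h.py <<'E'
TZ=.021
def pick(p,a,hover=.10):
    bot.set_gripper(.65,60)
    bot.move_pose([*p[:2],hover],quat(a))
    print("contact on way down:",bot.move_linear([*p[:2],TZ],speed=.1,until_force=8),np.round(bot.read_position(),4))
    bot.set_gripper(0,60)
    w=bot.read_gripper_width(); f0=np.array(bot.read_ft_force())
    bot.move_linear([*p[:2],.14],speed=.15)
    print("width",round(w,3),round(bot.read_gripper_width(),3),"dF",(np.array(bot.read_ft_force())-f0).round(2),"t",bot.read_clock())
def place(q,a):
    bot.move_pose([*q[:2],.14],quat(a))
    bot.move_linear([*q[:2],TZ+.034+.010],speed=.1)
    hit=bot.move_linear([*q[:2],TZ+.034-.004],speed=.02,until_force=3)
    print("place hit",hit,np.round(bot.read_position(),4),"F",np.round(bot.read_ft_force(),1),"t",bot.read_clock())
def release():
    p=np.array(bot.read_position())
    bot.set_gripper(.6); bot.move_linear([p[0],p[1],.14],speed=.2); print("t",bot.read_clock())
E
python3 - <<'E'
from h import *
pick(avg("lid_big_round"),1.31)
im=bot.camera("scene"); cv2.imwrite("pics/s1.png",im[:,:,::-1])
E
```

```text
contact on way down: False [ 0.4292 -0.0112  0.0216]
width 0.232 0.234 dF [ 0.61 -2.11 -7.78] t 6.2917
```

View pics/s1.png

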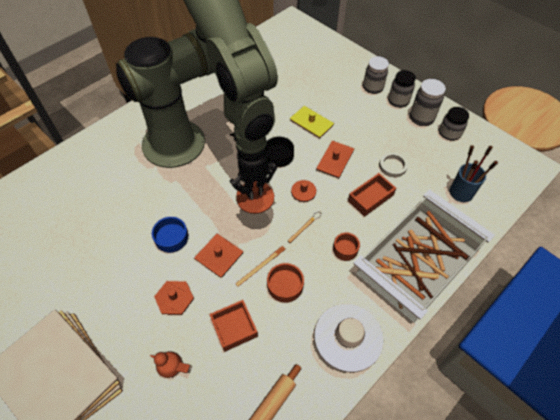

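Run:
```python
from h import *
place(avg("pot_big_round"),1.31)
im=bot.camera("scene"); cv2.imwrite("pics/s2.png",im[200:350,200:350,::-1].repeat(4,0).repeat(4,1))
```

```text
place hit True [ 0.6349 -0.0989  0.0558] F [-0.1 -0.6  5.3] t 8.6583
```

View pics/s2.png

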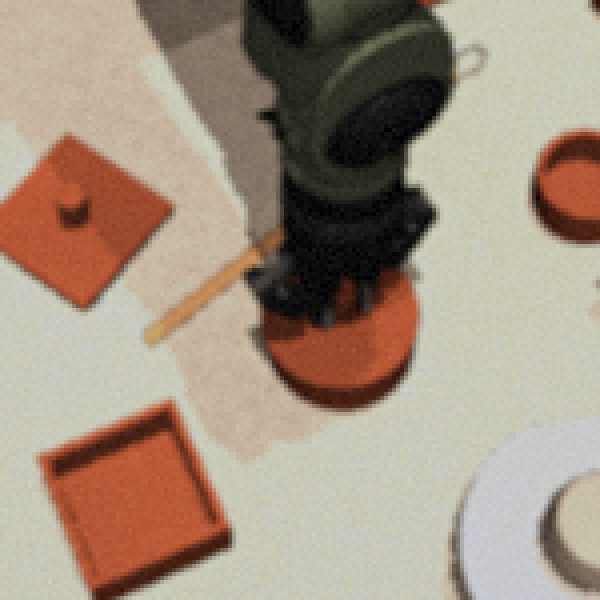

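Contact came at 0.0558, against the expected 0.0556, so the lid is on the rim. I release, then do the small round lid and take a top picture afterwards.

Run:
```python
from h import *
release()
pick(avg("lid_small_round"),1.70)
im=bot.camera("top"); cv2.imwrite("pics/t2.png",im[:,:,::-1]); im=bot.camera("scene"); cv2.imwrite("pics/s3.png",im[:,:,::-1])
```

```text
t 9.6917
contact on way down: False [0.4528 0.1654 0.0214]
width 0.231 0.238 dF [ 0.2   0.33 -7.04] t 13.4417
```

View pics/t2.png

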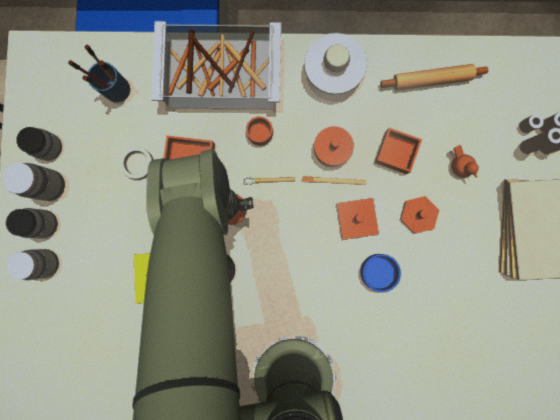

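View pics/s3.png

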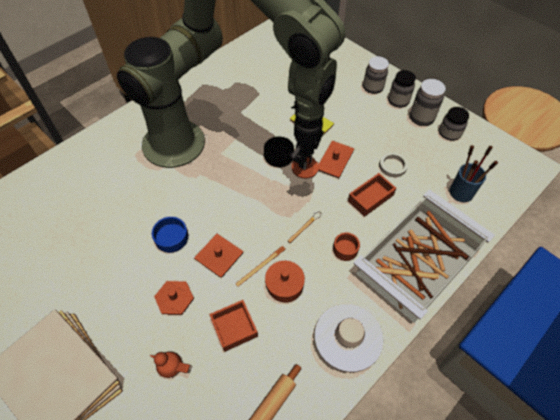

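The big lid sits on its pot at top (334,147), and the small lid is held. Next I place it and grip the square lid.

Run:
```python
from h import *
place(avg("pot_small_round"),1.70)
if abs(bot.read_position()[2]-.0556)<.003:
    release()
    pick(avg("lid_square"),1.31)
    im=bot.camera("top"); cv2.imwrite("pics/t3.png",im[:,:,::-1]); im=bot.camera("scene"); cv2.imwrite("pics/s4.png",im[:,:,::-1])
```

```text
place hit True [0.678  0.1049 0.0558] F [-1.1  0.5  4.3] t 15.8833
t 16.8583
contact on way down: False [ 0.4394 -0.1715  0.0214]
width 0.235 0.234 dF [ 0.64 -0.04 -5.58] t 20.75
```

View pics/t3.png

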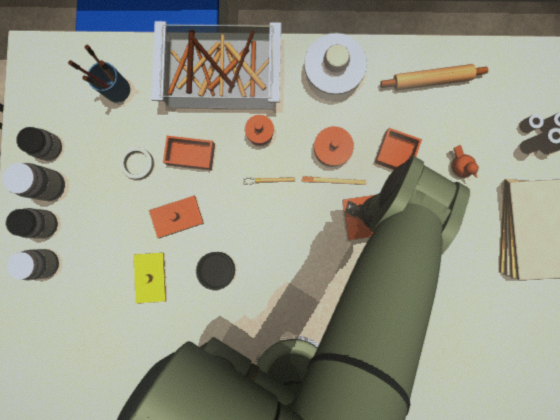

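View pics/s4.png

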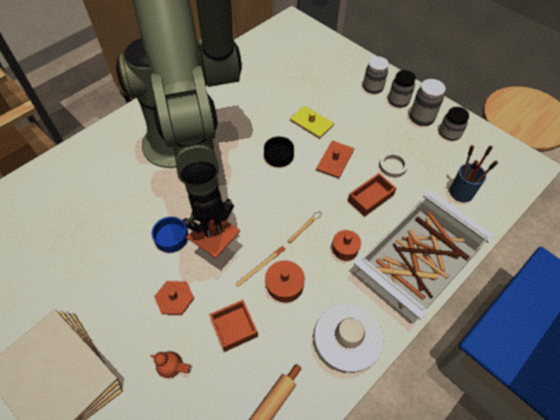

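The small lid is seated at top (259,129), and the square lid is in the gripper. I place it and then pick the oblong lid.

Run:
```python
from h import *
place(avg("pot_square"),1.31-.497)
if abs(bot.read_position()[2]-.0556)<.003:
    release()
    pick(avg("lid_oblong"),2.23)
    im=bot.camera("top"); cv2.imwrite("pics/t4.png",im[:,:,::-1]); im=bot.camera("scene"); cv2.imwrite("pics/s5.png",im[:,:,::-1])
```

```text
place hit True [ 0.6269 -0.2795  0.0558] F [-0.4 -0.4  4.6] t 23.1417
t 24.125
contact on way down: False [0.4362 0.3328 0.0215]
width 0.238 0.235 dF [ 0.67  1.81 -8.72] t 28.9333
```

View pics/t4.png

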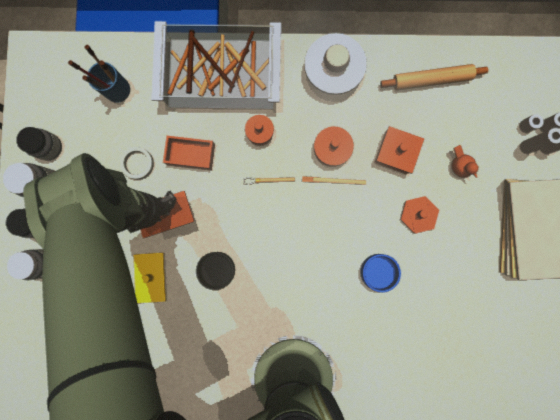

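View pics/s5.png

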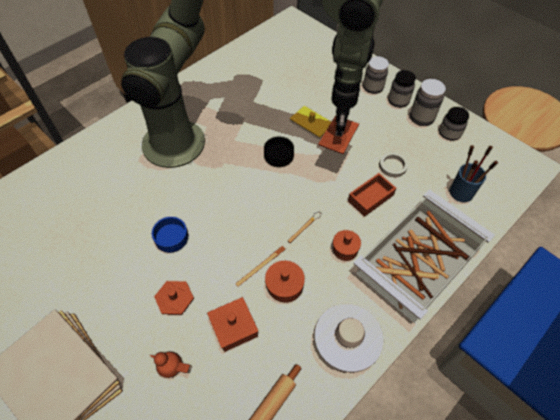

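The square lid is seated at top (401,150), aligned with its pot. The oblong lid is held, so I place it, move clear and check.

```bash
python3 - <<'E'
from h import *
place(avg("pot_oblong"),2.23-.433)
if abs(bot.read_position()[2]-.0556)<.003:
    release()
    bot.move_pose([.30,-.12,.30],quat(1.31))
    for n in ("top","scene"):
        im=bot.camera(n); cv2.imwrite(f"pics/{n}_end.png",im[:,:,::-1])
        c=bot.calibration(n)
        for l in ("big_round","small_round","square","oblong"):
            p=np.array(o["pot_"+l][n]); 
            uv=project(c["mtx"],c["extrinsics"],np.array([[*p[:2],.046]]))[0]
            try:
                x,f,a=fit(im,c["mtx"],c["extrinsics"],"lid_"+l,tuple(int(v) for v in uv.round()),zoff=.034,vmin=120,rim=True)
                k=np.pi if l=="oblong" else np.pi/2
                print(n,l,"mm",((x-p)[:2]*1e3).round(1),"yaw",round((x[2]-p[2]+k/2)%k-k/2,3),round(f),a)
            except Exception as e: print(l,e)
print(bot.read_clock())
E
python3 -c "
import cv2
cv2.imwrite('pics/tec.png',cv2.resize(cv2.imread('pics/top_end.png')[100:300,120:450],(792,480),interpolation=2))
cv2.imwrite('pics/sec.png',cv2.resize(cv2.imread('pics/scene_end.png')[130:380,140:440],(720,600),interpolation=2))"
```

```text
place hit True [0.6126 0.2998 0.0559] F [ 0.2 -0.6  4.2] t 31.1917
t 32.175
top big_round mm [-1.8 -0.5] yaw -0.105 37 1213
top small_round mm [-1.2 -0.8] yaw 0.129 28 652
top square mm [-1.7 -0.8] yaw 0.003 41 1395
top oblong mm [-0.2 -0.8] yaw 0.004 45 1450
scene big_round mm [ 0.1 -2. ] yaw -0.08 38 1144
scene small_round mm [ 0.6 -2. ] yaw 0.078 25 546
scene square mm [ 0.5 -1.3] yaw 0.01 42 1553
scene oblong mm [ 0.9 -1.2] yaw -0.001 36 971
34.25
```

View pics/tec.png

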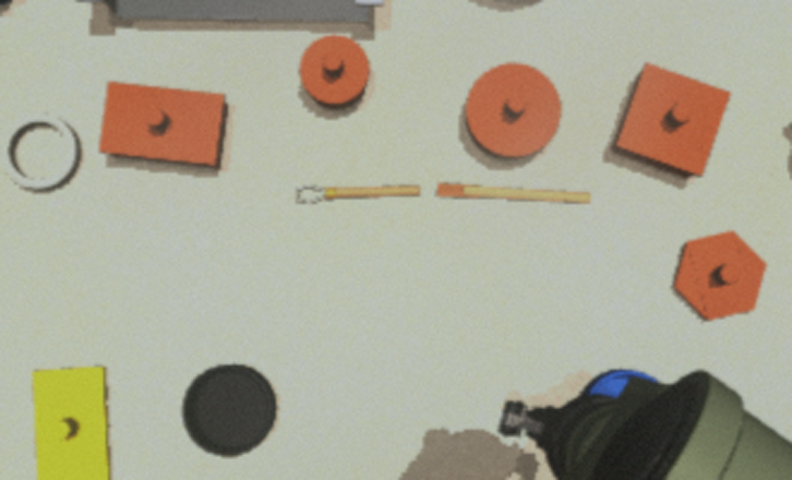

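View pics/sec.png

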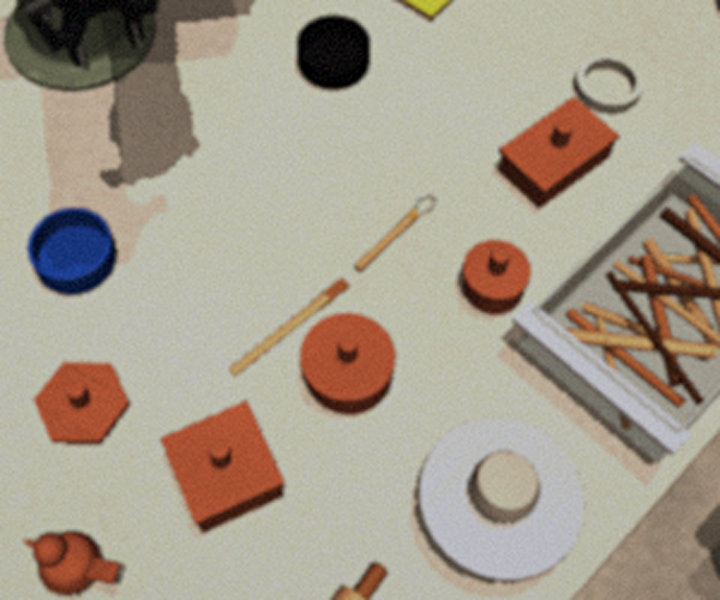

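All four lids sit flat, within about 2 mm of centre and parallel to their pots. The hexagonal lid has not moved, and the robot is clear.

```bash
python3 -c "
from cell import bot
bot.wait(0.3); print(bot.read_clock()); bot.close_job()"
```

```text
34.55
the job is handed in; nothing more can be done
```

I put all four terracotta lids on their own pots and handed the job in at about 34.6 s; the job reports no verdict.

- **Seating:** each lid touched its pot at a TCP height of 0.0558–0.0559 m, about where a fully seated lid should be. The force reading there was about 4–5 N.
- **Centring and alignment:** the last top and scene pictures put each lid within about 2 mm of its pot's starting centre. The square and oblong lids are within 0.01 rad of their pots.
- **Left alone:** in those pictures the pots and the hexagonal lid look to be where they started, by eye only. I never reached for the black, blue or yellow look-alikes.
- **Disagreements:** the top and scene cameras differed by 2 to 5 mm in y, so I used their average. One wrist view of the big round lid agreed with that average to about 2 mm. No check failed.

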